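Put the keyed bus pass back in the stand and lock the keeper bar

ROBOT

A 6-joint arm with a two-finger parallel gripper is mounted at the origin on the work surface. World frame = base frame: x ahead of the robot, y to its left, z up, the work surface at z = 0. Lengths are in m, angles in degrees, forces in N, time in s.
With the tool pointing down it reaches from about 0.375 to 0.9 m from the base axis. Payload 3.1 kg.
Tool frame: the origin (TCP) lies midway between the tips of the shut fingers; the grasp point (between the pads) lies ctrl.grip_point_offset behind it (ctrl.grip_point_offset is the distance from the TCP to the grasp point, in m); z points along the fingers, y is the line along which they close (so a half turn about z gives the same grasp; the last joint's range is limited). The gripper opens to 85 mm and grips with 20 to 120 N. Pads are 22 mm wide; open, the fingers measure 114 mm over their backs; the gripper's body (76 mm by 85 mm) begins 54 mm behind the grasp point. The pads swing forward as they close: fully open they stand 13 mm farther back than shut.
Start: joints at [59.215, 30.224, 82.088, -0, 67.689, -10.227], TCP at [0.219, 0.585, 0.208] pointing down, gripper open.
Joint ranges: [-176.69, 176.69], [-43.24, 126.21], [12.49, 139.97], [-82, 262], [0, 151.66], [-163.58, 163.58]. Speed limits (degrees/s): [159.86, 159.86, 180, 180, 180, 180].

INTERFACE

Orientations are given as [roll, pitch, yaw] about the fixed x, y, z axes, in that order (R = Rz(yaw) Ry(pitch) Rx(roll)).
In Python, from station import ctrl, planner, viewer, readout gives the robot as it stands. The module is installed in compiled form; this text tells all that it offers. Calls block until the motion is done:
- ctrl.movep(position, orientation): joint-space move of the TCP to a pose.
- ctrl.move_linear(position, ori=None, feed=0.15, until_force=None): straight line of the TCP; ori=None keeps the orientation; feed is the mean speed in m/s. With until_force (N) it stops when the force on the tool has changed by that much, and returns True; else False.
- ctrl.move_j(angles): joint-space move.
- ctrl.let_go() and ctrl.close_gripper(squeeze=None): open the fingers fully, or close them until they stop; squeeze is the grip in N (None keeps the last).
- ctrl.dwell(seconds).
- planner.inverse_kinematics(position, orientation): joint angles nearest the present ones, or None.
- viewer.capture(name): name is "scene" or "top"; returns a dict with "pixels" (384x512x3 uint8, blue, green, red), "fx", "fy", "cx", "cy" (pixels), "world_to_cam" (4x4, takes a point from world to camera coordinates). Camera axes: x right, y up, looking along -z (the intrinsics and any distortion apply to the point x, -y, -z); pixel columns grow to the right and rows downward; lengths in m; the calibration is good to about 2 mm. A picture is of the moment at which its call begins. There is no depth.
A pose or a line that the arm cannot do raises ctrl.MotionError and nothing moves.
- ctrl.hand_in(): hands the job in; it is judged then, once.
Trained networks look in a picture, given as the dict that the camera call returned (one of the last four; its "shot" number tells which), for a name from the list of things; names that differ only in an ending like _2 or _b are one class to them, and where a whole thing is asked for, a point or a joint stands for the part that bears it (a point fixed in the world has none). Each returns a list of dicts, best first, with "p" (0 to 1); they miss things now and then, are a little off and sometimes report something else, mostly with a low value. They report only what shows in the picture. A call takes as long as a camera call. They do not tell look-alikes from the thing itself.
- viewer.masks_of(label, picture): "mask" (384x512 bool, what is visible of it).
- viewer.pinpoint(label, picture): "at" ([x, y, z] in m, in the coordinates of the camera as it stood for that picture, good to about 4 mm: a listed point, or the origin of a listed thing).
Readings, each from a call of its own:
- readout.current_clock(): time.
- readout.current_joints(): joint angles.
- readout.current_qvel(): joint speeds.
- readout.current_tau(): joint torques, N m.
- readout.current_eef_pos(): TCP position.
- readout.current_orientation(): TCP orientation.
- readout.current_contact_force(): force on the tool from outside, world axes, zero at the start.
- readout.current_ft_torque(): the same for the moment, N m.
- readout.current_width(): finger opening in m.
- readout.current_finger_force(): force on a finger pad.
Only numpy, scipy, OpenCV 4.12 (cv2) and the standard library are available. Lean on these libraries where they do the work, as an engineer would, in place of code of your own. Each camera call takes 0.05 s, during which the arm holds its last target. There are 200 camera calls.

TASK

Put the bus pass from the dark drop-off block away in the free slot of the pass stand, turned so that its stepped and notched end matches the slot's key and it sits fully home and upright like the other two. Then lift the stand's keeper bar over its bump by the knob, slide it across as far as it goes so that its tongues lie over all three passes, and let it drop down fully. Leave the other two passes, the bottle cap, the eraser and the latch clip where they are.

Things in the scene. Friction and masses are not known exactly. Their poses are not given: they have to be found in the camera images.
- pass_a_mid (a point): Centre (half-way up, 33 mm above the bottom edge) of the white plastic pass to put away, upright in the drop-off block at first. 92 mm long (its x), 6 mm thick (y), 66 mm tall (z), about 35 g. Full height from x = -46 to +28 mm: pinch it there across its thickness, from above. Its bottom starts 8 mm above the shelf.
- pass_a_step (a point): Middle of the keyed end face of the same pass, 46 mm along its +x from its centre. At this end the top corner is cut away (last 18 mm of length only 34 mm tall) and the bottom edge has a notch under it (last 18 mm of length, 14 mm high).
- dropoff: Fixed dark wooden drop-off block, 112 mm (x) by 50 mm (y) by 28 mm high, with one plain slot along x, 8 mm wide and 20 mm deep, where the pass stands at first, 46 mm proud of the block. Origin: centre of its underside.
- free_slot (a point): Centre of the mouth of the stand's free slot, at the stand's top, 34 mm above the shelf. x along the slot, y across, z up (the stand's axes). Slot 96 mm long, 9 mm wide, 24 mm deep; at its +x end a key block 13 mm long, 11 mm high stands on its floor, for the pass's notch. Fully home, keyed end at +x, the pass's centre is 9 mm above this point.
- stand: Fixed wooden pass stand, origin at the centre of its underside: 108 mm (x) by 168 mm (y) by 34 mm high, plus a 26 mm deep rail for the keeper bar along its +x side. Three slots along x at y = -50, 0 and +50 mm; the first two hold passes seated the right way round, the one at +50 is free.
- keeper_knob (a point): Grasp point of the black knob on the aluminium keeper bar: 14 mm (x) by 18 mm (y), 36 mm tall; its top is 14 mm above this point, its foot on the bar's top 22 mm below. Axes as the stand. The bar runs 160 mm along y and has three tongues, 16 mm wide, 6 mm thick, undersides 13 mm above the stand's top, that stand between the slots while open.
- keeper (a joint): Travel of the keeper bar along the stand's +y, m: 0 open, 0.025 fully shut (tongues over the low step of each seated pass). About 1 N of friction. A fixed bump stops a tooth under the bar: it cannot go from 0.005 to 0.020 unless lifted 6 mm or more (9 mm is comfortable). A pass not fully home blocks the tongues.
- keeper_lift (a joint): How far the keeper bar is lifted, m: 0 down, 0.012 the most. It falls back by its weight and a light spring (1.5 to 2 N in all).
- pass_a: The pass to put away, as above; origin at the middle of its bottom edge, same axes.
- pass_b_mid (a point): Centre, half-way up, of the seated pass in the stand's slot at y = -50 mm, the same size; leave it alone.
- pass_c_mid (a point): Centre, half-way up, of the seated pass in the stand's middle slot, the same size; leave it alone.
- cap: Bystander: stainless steel bottle cap, a disc 50 mm across and 24 mm high; origin at the centre of its underside.
- eraser: Bystander: rubber eraser block, 52 x 22 x 14 mm; origin at the centre of its underside.
- clip: Bystander: lunchbox latch clip, 45 x 30 x 18 mm; origin at the centre of its underside.
Things that resemble listed ones, but are neither listed nor needed, are in the scene too. Several things look just like the stand: the one meant starts nearest to the robot's base.

How it is judged (in metres and radians):
On the way, in this order (a step that is already met when the one before it is completed fails the run):
1. the pass stands fully home in the free slot, the right way round, while the keeper is still open (z of pass_a_mid in the frame of free_slot between 0.005 and 0.012 m and x of pass_a_mid in the frame of free_slot between -0.006 and 0.006 m and y of pass_a_mid in the frame of free_slot between -0.007 and 0.007 m and x of pass_a_step in the frame of free_slot above 0.035 m and angle between pass_a_mid's own z axis and vertical below 0.17 rad and value of joint keeper below 0.012 m), for 0.2 s.
2. the keeper bar is lifted over the bump (value of joint keeper_lift above 0.004 m and value of joint keeper above 0.008 m).
At the end, for the whole second after the job is handed in: The pass rests in the free slot, keyed end at the key, fully down (3 mm), centred (6 mm along, 7 across), leaning under 0.17 rad; the keeper is past its bump (over 19 of 25 mm) and down (under 2.5 mm); the other passes are within 10 mm, the bystanders within 20 mm of their starts (z of pass_a_mid in the frame of free_slot between 0.005 and 0.012 m and x of pass_a_mid in the frame of free_slot between -0.006 and 0.006 m and y of pass_a_mid in the frame of free_slot between -0.007 and 0.007 m and x of pass_a_step in the frame of free_slot above 0.035 m and angle between pass_a_mid's own z axis and vertical below 0.17 rad and value of joint keeper above 0.019 m and value of joint keeper_lift below 0.0025 m and distance of each of pass_b_mid, pass_c_mid from where it was at the start of the episode below 0.01 m and distance of each of cap, eraser, clip from where it was at the start of the episode below 0.02 m and linear speed of pass_a below 0.02 m/s); the robot touches nothing.
It fails at once if one of the two seated passes is pulled or knocked out of place (distance of any of pass_b_mid, pass_c_mid from where it was at the start of the episode above 0.012 m).
It fails at once if the bottle cap, eraser or latch clip is pushed away (distance of any of cap, eraser, clip from where it was at the start of the episode above 0.025 m).
It also fails if it takes over 48 s, if anything falls off the work surface, if the arm or the gripper's body presses on something with over 40 N, if the wrist force passes 120 N, or if a joint passes its speed limit or range.

## Working session

There is one attempt and no reset: what is moved stays moved. The work goes in short steps, each a Python script; the robot and the scene stay as the last script left them, time stands still between calls to the robot, and variables do not carry over. Pictures are saved under pics/ and viewed, at most 10 in all, crops included, and the job is handed in when it is done.

```bash
mkdir -p pics; cat > h.py <<'E'
import numpy as np, cv2
from station import ctrl, planner, viewer, readout
def w(pic,p):
    T=np.linalg.inv(np.array(pic["world_to_cam"])); return (T@np.r_[p,1])[:3]
def pix(pic,P):
    c=(np.array(pic["world_to_cam"])@np.r_[P,1])[:3]
    return np.array([pic["cx"]+pic["fx"]*c[0]/-c[2], pic["cy"]+pic["fy"]*(-c[1])/-c[2]])
def ray(pic,uv,z):
    T=np.linalg.inv(np.array(pic["world_to_cam"]))
    d=T[:3,:3]@np.array([(uv[0]-pic["cx"])/pic["fx"],-(uv[1]-pic["cy"])/pic["fy"],-1]); o=T[:3,3]
    return o+d*(z-o[2])/d[2]
E
python3 - <<'E'
from h import *
np.set_printoptions(precision=4,suppress=True)
for n in ("scene","top"):
    p=viewer.capture(n); cv2.imwrite(f"pics/{n}0.png",p["pixels"])
    print(n,[k for k in p if k!="pixels"],p["fx"],np.linalg.inv(p["world_to_cam"])[:3,3])
    for l in ["pass_a_mid","pass_a_step","dropoff","free_slot","stand","keeper_knob","cap","eraser","clip"]:
        for d in viewer.pinpoint(l,p): 
            if d["p"]>.2: P=w(p,d["at"]); print(l,round(d["p"],2),P,pix(p,P).round())
print(ctrl.grip_point_offset,readout.current_clock(),readout.current_orientation())
E
```

```text
scene ['fx', 'fy', 'cx', 'cy', 'world_to_cam', 'shot'] 384.5374926416212 [0.8145 0.4507 0.6869]
pass_a_mid 0.57 [0.5068 0.2419 0.0409] [346. 253.]
pass_a_mid 0.55 [ 0.7487 -0.1361 -0.0044] [155. 182.]
pass_a_step 0.87 [0.5146 0.1957 0.0382] [327. 237.]
pass_a_step 0.4 [ 0.54   -0.1626  0.0398] [229. 128.]
dropoff 0.86 [ 0.5079  0.2389 -0.0025] [340. 263.]
free_slot 0.62 [0.5128 0.1947 0.0403] [328. 236.]
free_slot 0.59 [ 0.5458 -0.1107  0.036 ] [238. 144.]
stand 0.87 [ 0.5354 -0.1671  0.0005] [231. 138.]
stand 0.67 [ 0.7289  0.2577 -0.0019] [246. 329.]
keeper_knob 0.91 [ 0.5972 -0.1967  0.0738] [200. 117.]
keeper_knob 0.91 [0.7927 0.2208 0.0761] [199. 314.]
cap 0.71 [0.4601 0.0646 0.0001] [310. 190.]
eraser 0.73 [ 0.71    0.0445 -0.0019] [204. 233.]
eraser 0.22 [ 0.5345 -0.1675  0.0004] [231. 138.]
clip 0.8 [ 0.7469 -0.1392 -0.0043] [155. 181.]
clip 0.54 [ 0.547  -0.113   0.0345] [237. 144.]
top ['fx', 'fy', 'cx', 'cy', 'world_to_cam', 'shot'] 411.86343443602266 [0.4265 0.044  1.0565]
pass_a_mid 0.46 [0.5108 0.2409 0.0429] [178. 218.]
pass_a_mid 0.26 [ 0.5512 -0.1107  0.036 ] [320. 205.]
pass_a_step 0.7 [0.4591 0.0613 0.0017] [250. 241.]
pass_a_step 0.56 [0.521  0.1957 0.0385] [196. 214.]
dropoff 0.91 [0.5052 0.2394 0.002 ] [181. 221.]
free_slot 0.79 [0.732  0.3104 0.0376] [155. 131.]
free_slot 0.66 [ 0.5507 -0.1089  0.0344] [319. 205.]
stand 0.9 [0.7304 0.2552 0.0018] [179. 136.]
stand 0.78 [ 0.5381 -0.1589  0.0001] [336. 212.]
keeper_knob 0.97 [ 0.6062 -0.1953  0.0776] [358. 181.]
keeper_knob 0.62 [0.7927 0.2268 0.0724] [187. 104.]
cap 0.69 [ 0.459   0.066  -0.0013] [248. 241.]
eraser 0.51 [0.7114 0.047  0.0017] [258. 145.]
eraser 0.36 [ 0.5404 -0.1593  0.0454] [340. 210.]
clip 0.58 [ 0.7477 -0.1388  0.0018] [329. 133.]
0.0187 1.0 [179.9966  -0.0015 159.4422]
```

View pics/scene0.png

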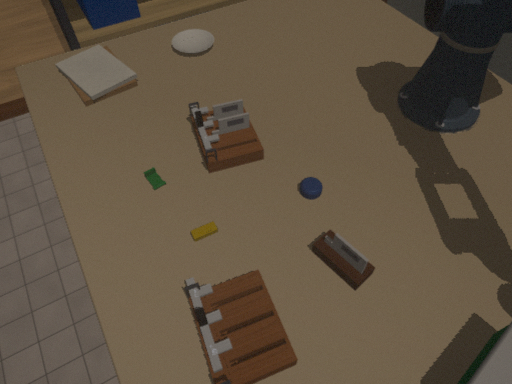

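View pics/top0.png

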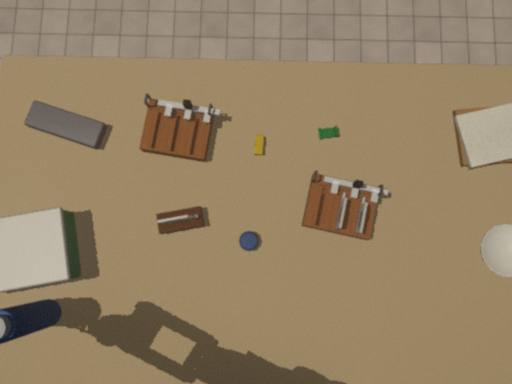

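The meant stand is at top px (341,208) / scene px (230,138), 0.56 m from the base, with two passes in it. The empty look-alike, at top px (178,132) / scene px (245,330), is 0.77 m away. I'll confirm in one enlarged crop.

```bash
python3 - <<'E'
from h import *
np.set_printoptions(precision=4,suppress=True)
t=cv2.imread("pics/top0.png"); s=cv2.imread("pics/scene0.png")
R=lambda im,x,y:cv2.resize(im[y:y+75,x:x+100],(400,300),interpolation=cv2.INTER_CUBIC)
cv2.imwrite("pics/comp.png",np.vstack([np.hstack([R(t,295,167),R(t,145,180)]),np.hstack([R(s,180,97),R(s,295,215)])]))
acc={}
for i in range(4):
  for n in ("scene","top"):
    p=viewer.capture(n)
    for l in ["pass_a_mid","pass_a_step","dropoff","free_slot","stand","keeper_knob","pass_c_mid"]:
        for d in viewer.pinpoint(l,p):
            P=w(p,d["at"])
            if d["p"]>.35: acc.setdefault(l,[]).append(np.r_[P,d["p"],n=="top"])
for l in acc: print(l); print(np.array(sorted(map(tuple,acc[l]))))
E
```

```text
pass_a_mid
[[0.5057 0.2391 0.0417 0.72   0.    ]
 [0.507  0.2414 0.0425 0.7    0.    ]
 [0.5077 0.2395 0.0407 0.83   0.    ]
 [0.508  0.2423 0.0456 0.63   0.    ]
 [0.5125 0.2398 0.041  0.57   1.    ]
 [0.5125 0.2395 0.0453 0.54   1.    ]
 [0.5133 0.241  0.0421 0.65   1.    ]
 [0.5143 0.24   0.0408 0.48   1.    ]]
pass_a_step
[[ 0.508   0.2392  0.0427  0.46    0.    ]
 [ 0.5132  0.1942  0.0385  0.93    0.    ]
 [ 0.5156  0.1951  0.039   0.91    0.    ]
 [ 0.5156  0.1942  0.0403  0.5     1.    ]
 [ 0.5161  0.1963  0.042   0.46    1.    ]
 [ 0.5171  0.1902  0.0409  0.58    0.    ]
 [ 0.519   0.198   0.0404  0.65    1.    ]
 [ 0.5197  0.1945  0.0379  0.63    1.    ]
 [ 0.7479 -0.1376 -0.0023  0.52    0.    ]]
dropoff
[[ 0.5046  0.2366 -0.0027  0.97    0.    ]
 [ 0.5049  0.2409  0.002   0.97    1.    ]
 [ 0.5059  0.2412  0.0024  0.8     1.    ]
 [ 0.506   0.2372 -0.0034  0.97    0.    ]
 [ 0.5062  0.2384  0.0107  0.45    0.    ]
 [ 0.5068  0.2394  0.0003  0.8     1.    ]
 [ 0.5071  0.2453  0.0019  0.74    1.    ]
 [ 0.5071  0.2377 -0.0014  0.71    0.    ]
 [ 0.5075  0.2362  0.0004  0.59 
[... 1848 characters left out ...]
 [ 0.7922  0.2269  0.0756  0.91    1.    ]
 [ 0.7924  0.2216  0.077   0.83    0.    ]
 [ 0.7931  0.2258  0.0785  0.7     1.    ]
 [ 0.7932  0.2273  0.0772  0.65    1.    ]
 [ 0.7935  0.2259  0.0775  0.59    1.    ]
 [ 0.794   0.2208  0.0768  0.74    0.    ]
 [ 0.7967  0.2209  0.0788  0.97    0.    ]
 [ 0.7972  0.2252  0.078   0.75    0.    ]]
pass_c_mid
[[ 0.5374 -0.164   0.0381  0.62    0.    ]
 [ 0.5389 -0.1604  0.0395  0.65    0.    ]
 [ 0.5389 -0.1614  0.0481  0.69    1.    ]
 [ 0.539  -0.1625  0.0455  0.8     1.    ]
 [ 0.5403 -0.1626  0.0363  0.85    0.    ]
 [ 0.5403 -0.161   0.0459  0.57    1.    ]
 [ 0.5413 -0.165   0.0403  0.69    0.    ]
 [ 0.5424 -0.1608  0.0453  0.63    1.    ]]
```

View pics/comp.png

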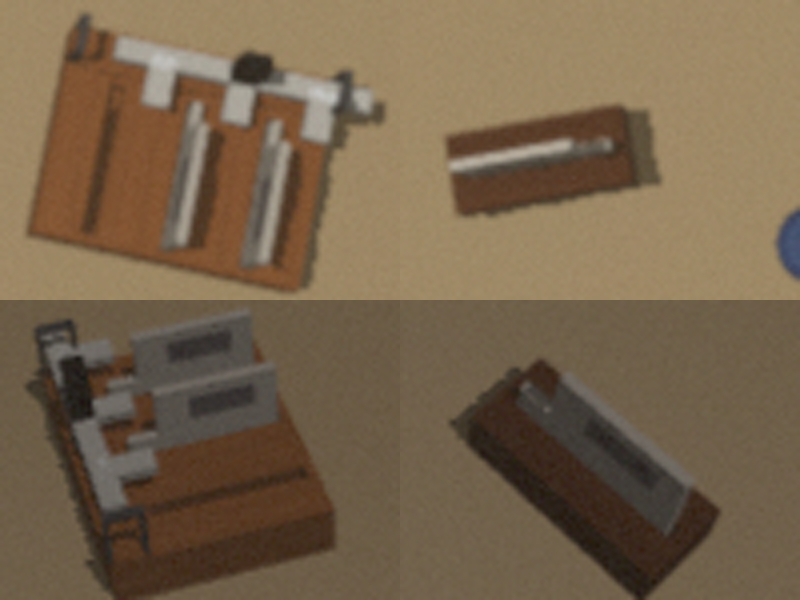

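The crop confirms it: two passes at crop px (190,180) and (268,190), with the free slot at (103,158). The key end and rail are at the top, toward world +x. The drop-off pass has its step at its right end (600,147). Next I refine the slot pose by a contrast fit and check IK.

```bash
cat >> h.py <<'E'
from scipy.optimize import minimize
def rect(c,yaw,z,x0,x1,hw):
    a=np.radians(yaw); u=np.array([np.cos(a),np.sin(a)]); v=np.array([-u[1],u[0]])
    return [np.r_[c+u*x+v*y,z] for x,y in ((x0,-hw),(x1,-hw),(x1,hw),(x0,hw))]
def fit_rect(pic,c0,yaw0,z,x0,x1,hw,sign=-1,grow=5):
    """pose of a dark (-1) / bright (+1) rectangle by inside-outside contrast"""
    g=cv2.cvtColor(pic["pixels"],cv2.COLOR_BGR2GRAY).astype(np.float32); K=6
    m=pix(pic,np.r_[c0,z]); o=(m-40).astype(int)
    G=cv2.resize(g[o[1]:o[1]+80,o[0]:o[0]+80],None,fx=K,fy=K,interpolation=cv2.INTER_CUBIC)
    def msk(P):
        q=np.array([((pix(pic,p)-o+.5)*K-.5)*16 for p in P]).round().astype(np.int32)
        return cv2.fillPoly(np.zeros(G.shape,np.uint8),[q],1,shift=4).astype(bool)
    def f(t):
        c=c0+t[:2]/1e3; y=yaw0+t[2]; e=grow/1e3
        i=msk(rect(c,y,z,x0,x1,hw)); r=msk(rect(c,y,z,x0-e,x1+e,hw+e))&~i
        return -sign*(G[i].mean()-G[r].mean())
    r=min((minimize(f,s,method="Nelder-Mead",options=dict(initial_simplex=np.array(s)+np.vstack([np.zeros(3),np.diag([3,3,3])]))) for s in ([0,0,0],[2,2,1],[-2,-2,-1],[2,-2,1])),key=lambda r:r.fun)
    return c0+r.x[:2]/1e3, yaw0+r.x[2], r.fun
E
python3 - <<'E'
from h import *
np.set_printoptions(precision=4,suppress=True)
for n in ("scene","top"):
    p=viewer.capture(n)
    print(n,"slot",fit_rect(p,np.array([.548,-.110]),-11.8,.034,-.048,.048,.0045))
    print(n,"pass",fit_rect(p,np.array([.510,.240]),-81.5,.074,-.046,.028,.003,+1))
    print(n,"passc",fit_rect(p,np.array([.539,-.162]),-11.8,.076,-.046,.028,.003,+1))
for y in (-81.5,98.5): print(y,planner.inverse_kinematics([.51,.25,.1],[180,0,y]))
for y in (-11.8,168.2): print(y,planner.inverse_kinematics([.54,-.11,.1],[180,0,y]))
for y in (78.2,-101.8): print(y,planner.inverse_kinematics([.6,-.197,.1],[180,0,y]))
E
```

```text
scene slot (array([ 0.5409, -0.1113]), np.float64(-11.463186590106), np.float64(-13.433731079101562))
scene pass (array([0.5071, 0.2397]), np.float64(-78.78458995235248), np.float64(-23.584930419921875))
scene passc (array([ 0.5383, -0.1614]), np.float64(-11.013026469542245), np.float64(-17.00616455078125))
top slot (array([ 0.5492, -0.1119]), np.float64(-10.57916078238518), np.float64(-20.14189910888672))
top pass (array([0.5086, 0.2387]), np.float64(-78.73775306374534), np.float64(-63.981712341308594))
top passc (array([ 0.5382, -0.1606]), np.float64(-11.457260999107998), np.float64(-50.71270751953125))
-81.5 None
98.5 [14.8441 34.2794 95.8673 -0.     49.8533  6.3441]
-11.8 [-23.1338  33.2866  98.3256  -0.      48.3877  78.6662]
168.2 [ -23.1338   33.2866   98.3256    0.       48.3877 -101.3338]
78.2 [-28.3001  38.199   86.3224  -0.      55.4787 -16.5001]
-101.8 [-28.3001  38.199   86.3224  -0.      55.4787 163.4999]
```

```bash
python3 - <<'E'
from h import *
np.set_printoptions(precision=4,suppress=True)
ctrl.movep([.5069,.2478,.16],[180,0,100.5])
ctrl.move_linear([.5069,.2478,.058],feed=.1,until_force=8)
print(readout.current_eef_pos(),readout.current_contact_force())
ctrl.close_gripper(40); print(readout.current_width(),readout.current_contact_force(),readout.current_clock())
ctrl.move_linear([.5069,.2478,.16],feed=.12)
ctrl.movep([.56,.05,.20],[180,0,168.7])
print(readout.current_width(),readout.current_contact_force(),readout.current_clock())
for n in ("scene","top"):
    p=viewer.capture(n); cv2.imwrite(f"pics/{n}1.png",p["pixels"])
    for l in ("pass_a_mid","pass_a_step"):
        for d in viewer.pinpoint(l,p)[:3]: P=w(p,d["at"]); print(n,l,d["p"],P,pix(p,P))
a=cv2.imread("pics/scene1.png");b=cv2.imread("pics/top1.png")
P=[.56,.05,.15]; 
E
python3 - <<'E'
import cv2,numpy as np
a=cv2.imread("pics/scene1.png")[60:340,100:400];b=cv2.imread("pics/top1.png")[100:380,130:430]
cv2.imwrite("pics/c1.png",cv2.resize(np.hstack([a,b]),(800,373)))
E
```

```text
[0.5074 0.248  0.0585] [0.1406 0.4129 0.0404]
-0.0002643760748505118 [-0.1883  0.2198  0.1019] 7.8667
1.2686007476361029e-05 [0.2206 0.4037 0.9366] 10.2583
scene pass_a_mid 0.92 [0.507  0.2418 0.0432] [345.696  252.6164]
scene pass_a_mid 0.71 [ 0.5237 -0.2069  0.0408] [226.8477 114.6764]
scene pass_a_mid 0.35 [ 0.5468 -0.1127  0.0343] [236.8645 144.0572]
scene pass_a_step 0.64 [0.5152 0.1927 0.0398] [326.1843 235.626 ]
top pass_a_mid 0.72 [0.5126 0.2396 0.044 ] [178.2299 217.0232]
top pass_a_step 0.64 [0.5168 0.1949 0.0398] [196.657  215.9255]
```

View pics/c1.png

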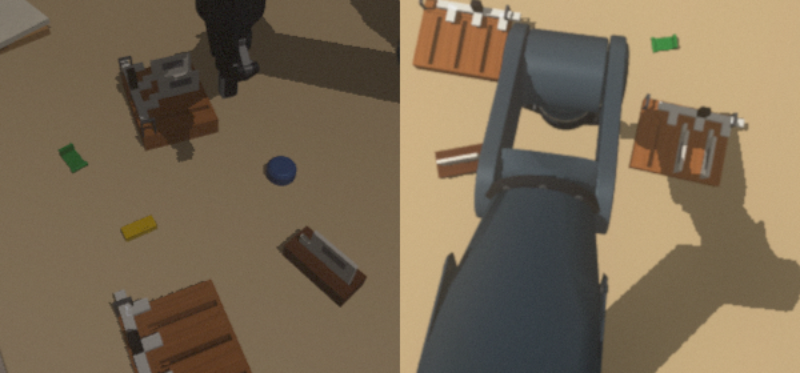

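The grip missed: the pass is still in the block, at scene px (346,253), and the fingers shut to 0. I'll redo it while looking at the shut fingers over the pass.

```bash
python3 - <<'E'
from h import *
np.set_printoptions(precision=4,suppress=True)
ctrl.let_go()
ctrl.movep([.5069,.2478,.14],[180,0,100.5])
p=viewer.capture("scene"); A=p["pixels"][170:300,270:420]
ctrl.move_linear([.5069,.2478,.054],feed=.1,until_force=8)
p=viewer.capture("scene"); B=p["pixels"][170:300,270:420]
ctrl.close_gripper(40); print(readout.current_width(),readout.current_finger_force(),readout.current_eef_pos(),readout.current_orientation(),readout.current_clock())
ctrl.dwell(.3);print(readout.current_width(),readout.current_finger_force())
p=viewer.capture("scene"); C=p["pixels"][170:300,270:420]
p=viewer.capture("top"); D=p["pixels"][150:280,100:250]
print(pix(p,[.5069,.2478,.054])-[100,150])
cv2.imwrite("pics/c2.png",np.vstack([np.hstack([cv2.resize(i,(346,300),interpolation=cv2.INTER_CUBIC) for i in r]) for r in ((A,B),(C,D))]))
E
```

```text
-0.0001432885043863215 0.0 [0.5069 0.2478 0.054 ] [-179.9981    0.0001  100.4984] 14.6083
-0.00010955145588319782 0.0
[73.9911 68.9138]
```

View pics/c2.png

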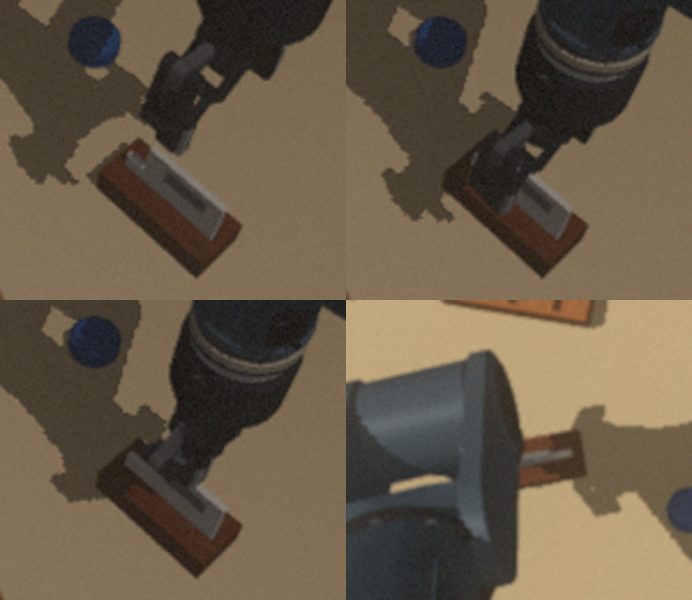

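The fingers shut behind the pass at (185,460), so the pass seems to stand in front of them. I'll enlarge that with the predicted geometry drawn on top.

```bash
python3 - <<'E'
from h import *
p=viewer.capture("scene")
x,y=300,190; K=7
I=cv2.resize(p["pixels"][y:y+85,x:x+114],None,fx=K,fy=K,interpolation=cv2.INTER_CUBIC)
q=lambda P:tuple(((pix(p,P)-[x,y]+.5)*K).astype(int))
cv2.circle(I,q([.5069,.2478,.054]),4,(0,0,255),-1)
cv2.circle(I,q([.5069,.2478,.0727]),4,(0,255,255),-1)
for P in rect(np.array([.508,.239]),-79,.074,-.046,.028,.003): cv2.circle(I,q(P),3,(0,255,0),-1)
for P in rect(np.array([.5065,.239]),-79.5,.028,-.056,.056,.025): cv2.circle(I,q(P),3,(255,0,255),-1)
cv2.imwrite("pics/c3.png",I)
E
```

```text
(no output)
```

View pics/c3.png

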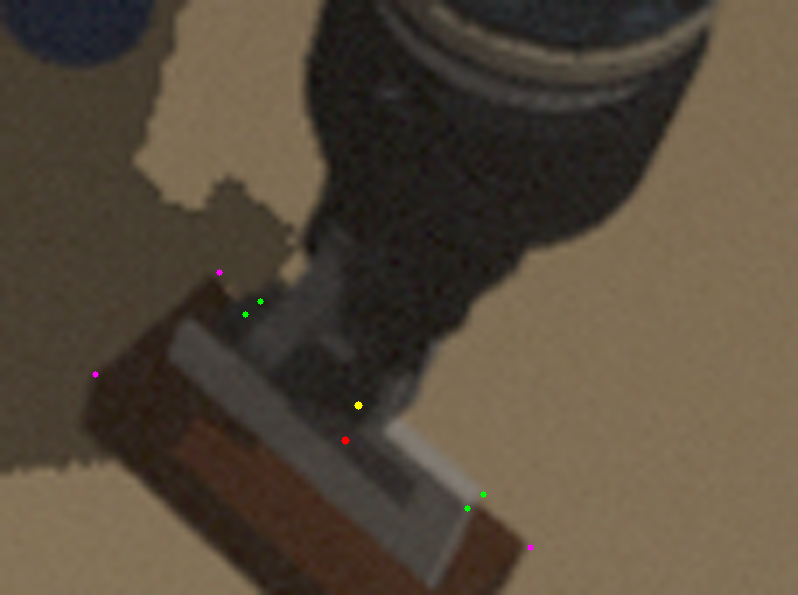

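```bash
python3 - <<'E'
from h import *
np.set_printoptions(precision=4,suppress=True)
r=ctrl.move_linear([.5069,.2478,.032],feed=.04,until_force=4)
print(r,readout.current_eef_pos(),readout.current_contact_force(),readout.current_width(),readout.current_clock())
E
```

```text
True [0.5084 0.2482 0.0505] [-0.0952 -0.5708  6.3763] 1.9903131983341152e-05 15.3417
```

The shut fingertips touch the pass top (z = 0.074) at TCP z ≈ 0.0515. So the real tips end about 22 mm above the reported TCP, and I'll grip that much deeper.

```bash
python3 - <<'E'
from h import *
np.set_printoptions(precision=4,suppress=True)
ctrl.move_linear([.5069,.2478,.056],feed=.1)
ctrl.let_go()
ctrl.move_linear([.5069,.2478,.0355],feed=.08,until_force=8)
print(readout.current_eef_pos(),readout.current_clock())
ctrl.close_gripper(40); print(readout.current_width(),readout.current_finger_force(),readout.current_contact_force(),readout.current_clock())
if readout.current_width()>.004:
    ctrl.move_linear([.5069,.2478,.12],feed=.12)
    print(readout.current_width(),readout.current_contact_force(),readout.current_clock())
for n in ("scene","top"):
    p=viewer.capture(n)
    for l in ("pass_a_mid","pass_a_step"):
        for d in viewer.pinpoint(l,p)[:2]: P=w(p,d["at"]); print(n,l,d["p"],P,pix(p,P))
    if n=="scene": cv2.imwrite("pics/c4.png",cv2.resize(p["pixels"][150:300,270:420],(600,600),interpolation=cv2.INTER_CUBIC))
E
```

```text
[0.5064 0.2476 0.0347] 16.7833
0.004820633608943619 40.94125807285309 [-1.4934  0.0061  2.8521] 17.4917
0.00455674725305015 [ 0.1715  0.1599 -0.1023] 18.35
scene pass_a_mid 0.96 [0.5082 0.2398 0.1271] [353.2268 228.7174]
scene pass_a_step 0.88 [0.5153 0.1942 0.1223] [333.1408 212.6265]
scene pass_a_step 0.73 [ 0.7463 -0.1398 -0.0044] [155.1405 180.4714]
top pass_a_mid 0.59 [ 0.5398 -0.1637  0.0462] [342.0364 209.8123]
top pass_a_mid 0.51 [0.5109 0.2404 0.1239] [171.1994 214.6345]
top pass_a_step 0.6 [0.5175 0.1964 0.1216] [190.8418 212.2998]
```

View pics/c4.png

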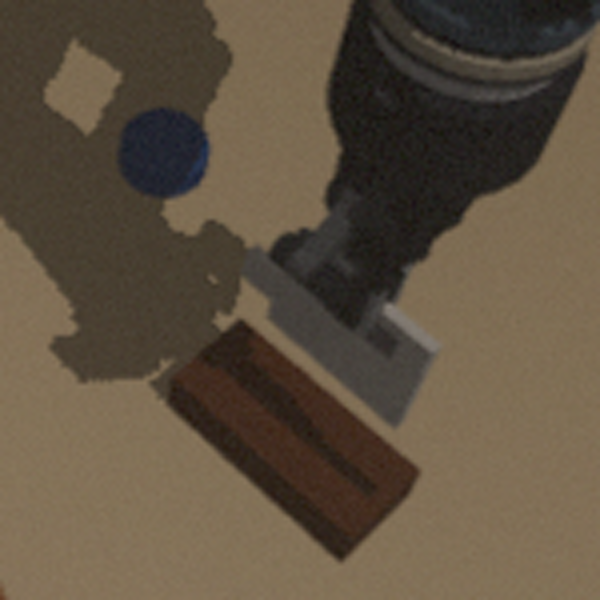

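Grasp is good: the pass hangs level at (340,330), clear of the empty block, and the network z matches (0.1255 against 0.126 expected). Now to the slot, with a small force-guarded search.

```bash
cat > ins.py <<'E'
from h import *
np.set_printoptions(precision=4,suppress=True)
yaw=-11.3; a=np.radians(yaw); u=np.array([np.cos(a),np.sin(a)]); v=np.array([-u[1],u[0]])
S=np.array([.548,-.1115])
def tcp(lx,ly,z): return np.r_[S+u*(lx-.0087)+v*ly,z].tolist()
E
python3 - <<'E'
from ins import *
ctrl.movep(tcp(0,0,.13),[180,0,yaw+180])
ctrl.move_linear(tcp(0,0,.066),feed=.12)
for n in ("scene","top"):
    p=viewer.capture(n)
    if n=="scene": cv2.imwrite("pics/c5.png",cv2.resize(p["pixels"][80:180,170:290],(720,600),interpolation=cv2.INTER_CUBIC))
for ox,oy in ((0,0),(0,.0015),(0,-.0015),(.002,0),(-.002,0),(.002,.0015),(.002,-.0015),(-.002,.0015),(-.002,-.0015),(0,.003),(0,-.003)):
    ctrl.move_linear(tcp(ox,oy,.064),feed=.05)
    r=ctrl.move_linear(tcp(ox,oy,.048),feed=.05,until_force=6)
    print(ox,oy,r,readout.current_eef_pos(),readout.current_contact_force(),readout.current_clock())
    if readout.current_eef_pos()[2]<.053 or readout.current_clock()>27: break
E
```

```text
0 0 False [ 0.5391 -0.1097  0.0474] [-0.3626  0.4027 -0.2277] 21.775
```

View pics/c5.png

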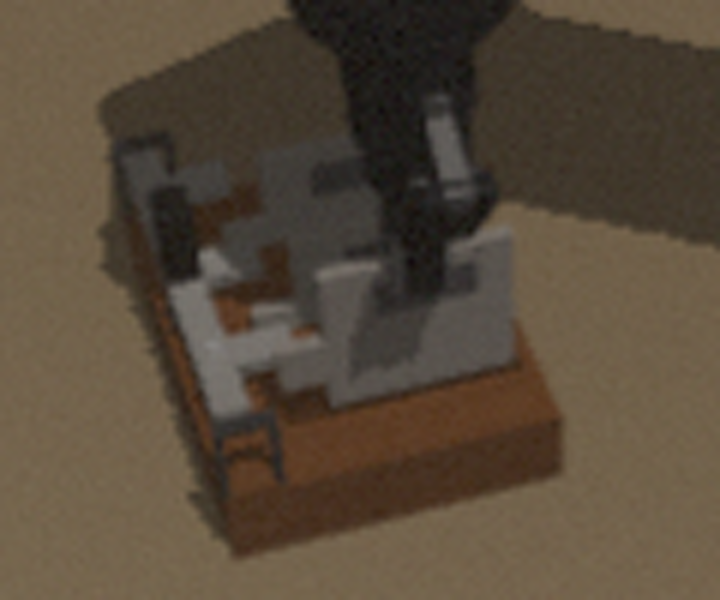

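The pass stands over the slot at (420,330), and it entered without any force. I release it here, so the opening fingers clear the middle pass, then press it home.

```bash
python3 - <<'E'
from ins import *
ctrl.let_go()
print(readout.current_contact_force(),readout.current_clock())
ctrl.move_linear(tcp(0,0,.075),feed=.15)
ctrl.close_gripper(40)
r=ctrl.move_linear(tcp(0,0,.046),feed=.04,until_force=8)
print(r,readout.current_eef_pos(),readout.current_contact_force(),readout.current_clock())
ctrl.move_linear(tcp(0,0,.10),feed=.2)
p=viewer.capture("scene")
for l in ("pass_a_mid","pass_a_step","pass_c_mid"):
    for d in viewer.pinpoint(l,p)[:4]:
        P=w(p,d["at"]); D=P[:2]-S; print(l,round(d["p"],2),P,"local",D@u,D@v,P[2]-.034)
cv2.imwrite("pics/c6.png",cv2.resize(p["pixels"][80:180,170:290],(720,600),interpolation=cv2.INTER_CUBIC))
E
```

```text
[ 0.307  -0.1395 -0.3868] 22.525
True [ 0.5393 -0.1098  0.0524] [-1.0111  0.8852  7.223 ] 24.2
pass_a_mid 0.63 [ 0.5481 -0.1115  0.0442] local 0.00011998733303772511 2.9969041004633473e-05 0.010225003854758469
pass_a_step 0.79 [ 0.588  -0.1195  0.0441] local 0.040845890131674195 -3.984503304892359e-05 0.010147755999896396
pass_a_step 0.16 [ 0.5386 -0.1615  0.0394] local 0.0005517703152567897 -0.05087764316480088 0.0054199457947976815
pass_c_mid 0.59 [ 0.5381 -0.1645  0.036 ] local 0.0006636762299193757 -0.053891256941680364 0.0020264801518205255
```

View pics/c6.png

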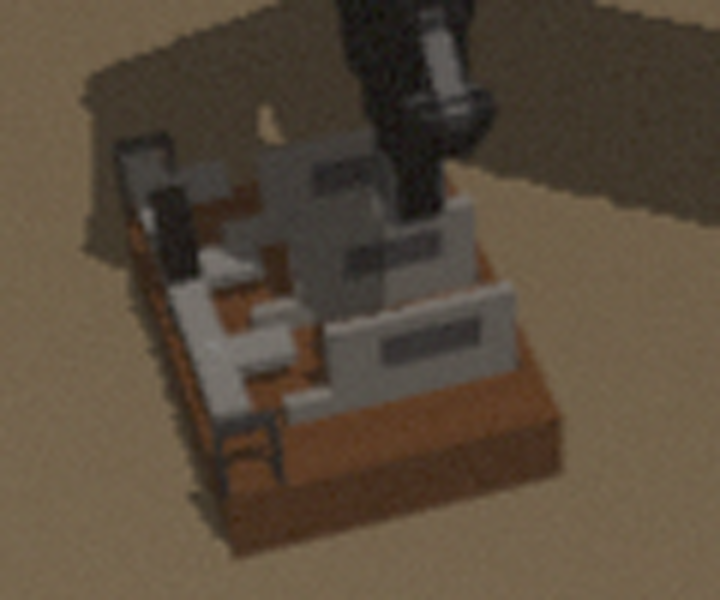

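The pass is home: local offset (0, 0, +10 mm), step end at +41 mm, and its top touched at 0.075. Now the keeper.

```bash
python3 - <<'E'
from ins import *
def K(ly,z): return np.r_[S+u*.0688+v*(-.0731+ly),z].tolist()
ctrl.let_go()
ctrl.movep(K(0,.10),[180,0,yaw+90])
ctrl.move_linear(K(0,.052),feed=.12,until_force=8)
ctrl.close_gripper(25)
print(readout.current_width(),readout.current_eef_pos(),readout.current_contact_force(),readout.current_clock())
if readout.current_width()>.01:
    ctrl.move_linear(K(0,.0615),feed=.05)
    print(readout.current_eef_pos(),readout.current_contact_force(),readout.current_width())
    r=ctrl.move_linear(K(.0265,.0615),feed=.04,until_force=10)
    print(r,readout.current_eef_pos(),readout.current_contact_force(),readout.current_width(),readout.current_clock())
    P=readout.current_eef_pos(); 
    for n in ("scene","top"):
        p=viewer.capture(n)
        for d in viewer.pinpoint("keeper_knob",p)[:2]:
            Q=w(p,d["at"]); D=Q[:2]-S; print(n,d["p"],Q,D@u,D@v)
E
```

```text
0.012685834629202263 [ 0.6    -0.1964  0.0523] [-3.3813  1.309   6.0157] 28.1083
[ 0.6    -0.1963  0.0611] [-3.7753  0.4773 -2.913 ] 0.01309714177322118
True [ 0.6043 -0.1743  0.0604] [ 0.9729 -0.7357 -1.1878] 0.012915864076953392 29.0417
scene 0.89 [0.7922 0.223  0.0766] 0.17393109032125667 0.37582518648389723
scene 0.74 [ 0.6033 -0.1793  0.0828] 0.06756154365700197 -0.055687620942628524
top 0.66 [0.7949 0.2243 0.077 ] 0.17631459270000296 0.3776351118642453
```

```bash
python3 - <<'E'
from ins import *
def K(ly,z): return np.r_[S+u*.0688+v*(-.0731+ly),z].tolist()
r=ctrl.move_linear(K(.0265,.0605),feed=.03,until_force=12)
def rep(t): D=np.array(readout.current_eef_pos()[:2])-S; print(t,r,D@u,D@v+.0731,readout.current_eef_pos(),readout.current_contact_force(),readout.current_clock())
rep("slide")
E2=readout.current_eef_pos()
r=ctrl.move_linear([E2[0],E2[1],.055],feed=.04,until_force=8); rep("lower")
ctrl.let_go(); rep("open")
ctrl.move_linear([E2[0],E2[1],.12],feed=.15)
for n in ("scene","top"):
    p=viewer.capture(n)
    for l in ("keeper_knob","pass_a_mid"):
      for d in viewer.pinpoint(l,p)[:3]:
        Q=w(p,d["at"]); D=Q[:2]-S
        if d["p"]>.3: print(n,l,d["p"],Q,D@u,D@v)
    if n=="scene": cv2.imwrite("pics/c7.png",cv2.resize(p["pixels"][80:180,170:290],(720,600),interpolation=cv2.INTER_CUBIC))
E
```

```text
slide True 0.06731567731334626 0.022418357627851444 [ 0.6041 -0.1744  0.0597] [-0.1894 -2.4272 -2.4124] 29.4667
lower False 0.06731946726758398 0.02246114389276912 [ 0.6041 -0.1743  0.0545] [ 0.5544 -1.0447 -1.245 ] 29.7333
open False 0.06729969706509442 0.02246778037248092 [ 0.6041 -0.1743  0.055 ] [-0.0057 -0.3798 -1.5783] 30.425
scene keeper_knob 0.81 [ 0.6042 -0.175   0.0752] 0.06750551628715656 -0.051226316542100095
scene keeper_knob 0.74 [0.7931 0.2229 0.0763] 0.17483701932778184 0.37599711990586476
scene pass_a_mid 0.66 [ 0.5465 -0.1083  0.0459] -0.0020868256108834858 0.002812036882624171
scene pass_a_mid 0.34 [0.4622 0.064  0.0001] -0.11855992961668689 0.15523460439477593
top keeper_knob 0.68 [ 0.6122 -0.1714  0.074 ] 0.07470970250255006 -0.04613486517800905
top keeper_knob 0.65 [0.7938 0.2273 0.0767] 0.17459878966768752 0.3804275765552055
top pass_a_mid 0.66 [ 0.5531 -0.1077  0.0438] 0.004287059687595431 0.004722188079943971
```

View pics/c7.png

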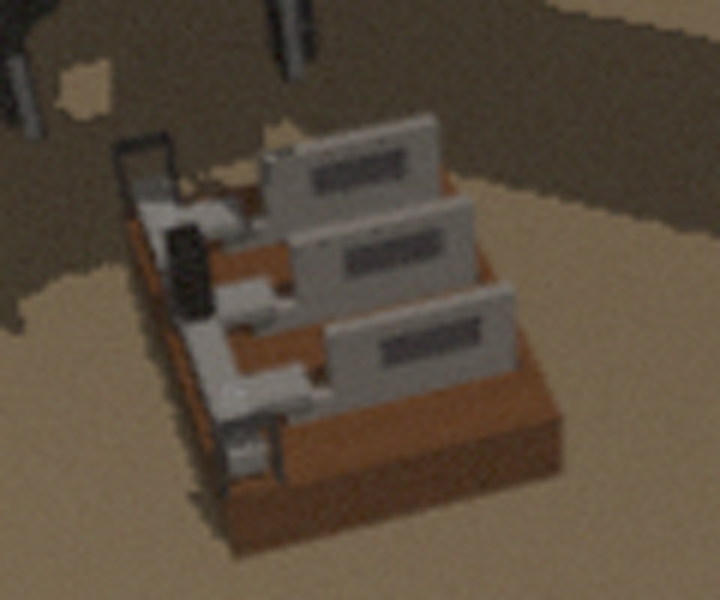

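The knob is down (z ≈ 0.075) and all three tongues, near (300,385), (265,305) and (220,215), lie over the steps. The travel reads 22 to 27 mm, so I give a gentle push with shut fingers to be sure it's at the stop, then hand in.

```bash
python3 - <<'E'
from ins import *
def K(ly,z): return np.r_[S+u*.0673+v*(-.0731+ly),z].tolist()
ctrl.close_gripper(25)
ctrl.move_linear(K(-.005,.10),feed=.2)
r=ctrl.move_linear(K(-.005,.054),feed=.15,until_force=6); print(r)
if not r:
    r=ctrl.move_linear(K(.013,.054),feed=.02,until_force=6)
    D=np.array(readout.current_eef_pos()[:2])-S; print(r,"knob travel approx",D@v+.0731+.020,readout.current_contact_force(),readout.current_clock())
    ctrl.move_linear(K(D@v+.0731-.006,.054),feed=.1)
ctrl.move_linear(K(-.006,.14),feed=.2)
acc={}
for i in range(2):
  for n in ("scene","top"):
    p=viewer.capture(n)
    for l in ("keeper_knob","pass_a_mid","pass_a_step"):
      for d in viewer.pinpoint(l,p)[:3]:
        Q=w(p,d["at"]); D=Q[:2]-S
        if d["p"]>.3 and abs(D@v)<.08: print(n,l,d["p"],D@u,D@v,Q[2])
print(readout.current_clock())
E
```

```text
False
True knob travel approx 0.02160172674200733 [-0.1392 -2.4725  0.5022] 33.3667
scene keeper_knob 0.57 0.06370074303551407 -0.049976940476403366 0.07315606855725054
scene pass_a_mid 0.87 -0.0014321472929651191 -0.0010847357958926333 0.04365201936163465
scene pass_a_step 0.81 0.04463305721169104 0.001446838767378806 0.03951341281174314
top keeper_knob 0.68 0.07448010105339017 -0.04752327796598286 0.07638963888137529
top pass_a_mid 0.7 0.0028014828445117085 0.0027490785115201247 0.04348787804909304
top pass_a_step 0.73 0.04480927705982063 0.0005061424652254696 0.041217533789629
top pass_a_step 0.73 0.19861405428488946 0.013819499804032107 -0.0011732083496183154
top pass_a_step 0.48 0.0014687564476521457 0.0012800648128294709 0.011558802912093658
scene keeper_knob 0.82 0.06457553580807826 -0.04991189686685862 0.07577341586586794
scene pass_a_mid 0.6 7.187314833366781e-05 0.0014206622092016671 0.04362196360969994
scene pass_a_step 0.76 0.0445761873263436 -0.0014852538423641057 0.043120294947886606
top keeper_knob 0.83 0.07334346000116462 -0.04675688441998622 0.07807803695382476
top pass_a_mid 0.47 0.0035181790935239145 0.000550228991435237 0.04482631268502968
top pass_a_step 0.45 0.0471870240966277 0.0030895706673779444 0.04152120755089017
35.0
```

```bash
python3 -c "
from h import *
print(ctrl.hand_in())"
```

```text
the job is handed in; nothing more can be done
None
```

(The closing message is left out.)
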